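# Sort microscope damping feet by squeezing them

## Task

The three rubber damping feet in the black tray look alike but differ in stiffness: going along the row from the robot's left to its right, press each cap down about 4 mm for a good half second to feel how hard it pushes back, never squeezing one beyond 6 mm. Then seat the softest foot upright and fully home in the block with the square socket and the stiffest in the block with the round socket, setting them down gently, leave the middle one in its nest, let go, and leave the spacer ring, vial and dish where they are.

Things in the scene. Friction and masses are not known exactly. Their poses are not given: they have to be found in the camera images.
- tray: fixed black plastic tray 70 x 200 x 12 mm; origin at the centre of its underside, on the bench. Its y axis runs along the row of three round nests at y = +60 mm (robot's left), 0 and -60 mm (right); each nest is 39 mm across and 6 mm deep, so a foot's underside stands 6 mm above the bench
- foot_a_mid (a point): centre of a loose damping foot (0.1 kg), 24 mm above its underside, z up: aluminium cylinder 36 mm across, 30 mm tall, 2 mm chamfer at its bottom edge; above it a thinner black ribbed rubber column with a flat steel cap disc 29 mm across, 6 mm thick. Cap top 46 to 50 mm above the underside, different from foot to foot. The three look alike; each starts in any of the tray's nests
- foot_b_mid (a point): centre of a loose damping foot (0.1 kg), 24 mm above its underside, z up: aluminium cylinder 36 mm across, 30 mm tall, 2 mm chamfer at its bottom edge; above it a thinner black ribbed rubber column with a flat steel cap disc 29 mm across, 6 mm thick. Cap top 46 to 50 mm above the underside, different from foot to foot. The three look alike; each starts in any of the tray's nests
- foot_c_mid (a point): centre of a loose damping foot (0.1 kg), 24 mm above its underside, z up: aluminium cylinder 36 mm across, 30 mm tall, 2 mm chamfer at its bottom edge; above it a thinner black ribbed rubber column with a flat steel cap disc 29 mm across, 6 mm thick. Cap top 46 to 50 mm above the underside, different from foot to foot. The three look alike; each starts in any of the tray's nests
- foot_a_cap (a joint): how far this foot's cap is pressed straight down, m: 0 when free, 0.009 when solid; it springs back by itself. The rubber is a linear spring of 0.7 to 4.5 N per mm, a different one in each foot, each at least 1.5 times the next softer one
- foot_b_cap (a joint): how far this foot's cap is pressed straight down, m: 0 when free, 0.009 when solid; it springs back by itself. The rubber is a linear spring of 0.7 to 4.5 N per mm, a different one in each foot, each at least 1.5 times the next softer one
- foot_c_cap (a joint): how far this foot's cap is pressed straight down, m: 0 when free, 0.009 when solid; it springs back by itself. The rubber is a linear spring of 0.7 to 4.5 N per mm, a different one in each foot, each at least 1.5 times the next softer one
- round_block_hole0 (a point): centre of the mouth of the round socket in a fixed white plastic block 70 x 70 x 14 mm; the mouth is 14 mm above the bench, the socket is 39 mm across and 8 mm deep with a 1.5 mm chamfer; z up
- square_block_hole0 (a point): centre of the mouth of the square socket in the other fixed white plastic block 70 x 70 x 14 mm; the mouth is 14 mm above the bench, the socket is 39 x 39 mm and 8 mm deep with a 1.5 mm chamfer; z up. The two blocks may have changed places
- spacer: bystander: loose steel spacer ring 24 mm across, 14 mm tall, lying between tray and blocks; origin at the centre of its underside
- vial: bystander: loose amber glass jar 32 mm across, 70 mm tall, beyond the tray; origin at the centre of its underside
- dish: bystander: loose white open dish 84 mm across, 16 mm tall, beyond the tray; origin at the centre of its underside

How it is judged:
On the way, in this order (a step that is already met when the one before it is completed fails the run):
1. the cap in the tray's left nest is held 3 to 5.2 mm down (((y of foot_a_mid in the frame of tray between 0.03 and 0.09 m and value of joint foot_a_cap between 0.003 and 0.0052 m) or (y of foot_b_mid in the frame of tray between 0.03 and 0.09 m and value of joint foot_b_cap between 0.003 and 0.0052 m) or (y of foot_c_mid in the frame of tray between 0.03 and 0.09 m and value of joint foot_c_cap between 0.003 and 0.0052 m))), for 0.3 s.
2. the cap in the middle nest is held 3 to 5.2 mm down (((y of foot_a_mid in the frame of tray between -0.03 and 0.03 m and value of joint foot_a_cap between 0.003 and 0.0052 m) or (y of foot_b_mid in the frame of tray between -0.03 and 0.03 m and value of joint foot_b_cap between 0.003 and 0.0052 m) or (y of foot_c_mid in the frame of tray between -0.03 and 0.03 m and value of joint foot_c_cap between 0.003 and 0.0052 m))), for 0.3 s.
3. the cap in the right nest is held 3 to 5.2 mm down (((y of foot_a_mid in the frame of tray between -0.09 and -0.03 m and value of joint foot_a_cap between 0.003 and 0.0052 m) or (y of foot_b_mid in the frame of tray between -0.09 and -0.03 m and value of joint foot_b_cap between 0.003 and 0.0052 m) or (y of foot_c_mid in the frame of tray between -0.09 and -0.03 m and value of joint foot_c_cap between 0.003 and 0.0052 m))), for 0.3 s.
At the end, for the whole second after the job is handed in: Softest foot (its unloaded cap sags most) in the square socket, stiffest (sags least) in the round one: upright (3 degrees), within 4 mm (square) or 3.5 mm (round) of its centre and 2.5 mm of its floor; the middle foot upright in its nest within 8 mm of its start; at rest, no cap pressed (((horizontal distance between foot_a_mid and square_block_hole0 below 0.004 m and z of foot_a_mid in the frame of square_block_hole0 below 0.0185 m and angle between foot_a_mid's own z axis and vertical below 0.06 rad and value of joint foot_a_cap between 0.00011 and 0.001 m) or (horizontal distance between foot_b_mid and square_block_hole0 below 0.004 m and z of foot_b_mid in the frame of square_block_hole0 below 0.0185 m and angle between foot_b_mid's own z axis and vertical below 0.06 rad and value of joint foot_b_cap between 0.00011 and 0.001 m) or (horizontal distance between foot_c_mid and square_block_hole0 below 0.004 m and z of foot_c_mid in the frame of square_block_hole0 below 0.0185 m and angle between foot_c_mid's own z axis and vertical below 0.06 rad and value of joint foot_c_cap between 0.00011 and 0.001 m)) and ((horizontal distance between foot_a_mid and round_block_hole0 below 0.0035 m and z of foot_a_mid in the frame of round_block_hole0 below 0.0185 m and angle between foot_a_mid's own z axis and vertical below 0.06 rad and value of joint foot_a_cap below 0.001 m and value of joint foot_a_cap below 5.7e-05 m) or (horizontal distance between foot_b_mid and round_block_hole0 below 0.0035 m and z of foot_b_mid in the frame of round_block_hole0 below 0.0185 m and angle between foot_b_mid's own z axis and vertical below 0.06 rad and value of joint foot_b_cap below 0.001 m and value of joint foot_b_cap below 5.7e-05 m) or (horizontal distance between foot_c_mid and round_block_hole0 below 0.0035 m and z of foot_c_mid in the frame of round_block_hole0 below 0.0185 m and angle between foot_c_mid's own z axis and vertical below 0.06 rad and value of joint foot_c_cap below 0.001 m and value of joint foot_c_cap below 5.7e-05 m)) and ((distance of foot_a_mid from where it was at the start of the episode below 0.008 m and angle between foot_a_mid's own z axis and vertical below 0.06 rad and value of joint foot_a_cap below 0.001 m) or (distance of foot_b_mid from where it was at the start of the episode below 0.008 m and angle between foot_b_mid's own z axis and vertical below 0.06 rad and value of joint foot_b_cap below 0.001 m) or (distance of foot_c_mid from where it was at the start of the episode below 0.008 m and angle between foot_c_mid's own z axis and vertical below 0.06 rad and value of joint foot_c_cap below 0.001 m)) and velocity of joint each of foot_a_cap, foot_b_cap, foot_c_cap below 0.005 m/s); the robot touches nothing.
It fails at once if a foot is squeezed by more than 6.5 mm (value of joint any of foot_a_cap, foot_b_cap, foot_c_cap above 0.0065 m).
It fails at once if a foot is forced or dropped on a socket block (over 45 N) (contact force between any of foot_a, foot_b, foot_c and round_block above 45 N or contact force between any of foot_a, foot_b, foot_c and square_block above 45 N).
It fails at once if the spacer, vial or dish is moved by more than 20 mm (distance of any of spacer, vial, dish from where it was at the start of the episode above 0.02 m).
It also fails if it takes over 72 s, if anything falls off the work surface, if the arm or the gripper's body presses on something with over 40 N, if the wrist force passes 120 N, or if a joint passes its speed limit or range.

## Robot

A 6-joint arm with a two-finger parallel gripper is mounted at the origin on the work surface. World frame = base frame: x ahead of the robot, y to its left, z up, the work surface at z = 0. Lengths are in m, angles in rad, forces in N, time in s.
With the tool pointing down it reaches from about 0.3 to 0.775 m from the base axis. Payload 14.6 kg.
Tool frame: the origin (TCP) lies on the centre line of the jaws, within the pads' length; the fingertips stand ctrl.tcp_to_tips ahead of it and the grasp point (between the pads) lies 2 mm behind it (ctrl.tcp_to_tips is the distance from the TCP to the fingertips, in m); z points along the fingers, y is the line along which they close (so a half turn about z gives the same grasp; the last joint's range is limited). The gripper opens to 94 mm and grips with 3 to 60 N. Pads are 16 mm wide; open, the fingers measure 119 mm over their backs; the gripper's body (75 mm by 177 mm) begins 78 mm behind the grasp point.
Start: joints at [1.157, 0.3, 1.521, -0, 1.321, -0.067], TCP at [0.187, 0.517, 0.222] pointing down, gripper open.
Joint ranges: [-3.03, 3.03], [-0.79, 2.21], [0.23, 2.52], [-1.04, 4.18], [0, 3.07], [-2.55, 2.55]. Speed limits (rad/s): [2.22, 2.22, 2.57, 3.14, 3.14, 3.14].

## Interface

Orientations are given as [roll, pitch, yaw] about the fixed x, y, z axes, in that order (R = Rz(yaw) Ry(pitch) Rx(roll)).
In Python, from station import telemetry, viewer, hand_in, ctrl gives the robot as it stands.
- The arm moves only by the tool step_arm, never from a script. Its argument "plan" is a list of rows, each an object of numbers: "dx", "dy", "dz": the shift along the tool's x, y, z scaled (see below); "rx", "ry", "rz": the turn, a rotation vector about the tool's x, y, z scaled (see below); "claw": the closure, from 0 (fully open) to 1 (shut). In form: [{"dx": .., "dy": .., "dz": .., "rx": .., "ry": .., "rz": .., "claw": ..}, ...]. A call has 1 to 10 rows; each row shifts and turns the commanded pose from where the row before left it, along the tool's axes as they then stand; what a row does not reach is not made up. The controller multiplies each number of a shift by 0.1 m and each number of a turn by 90 degrees. A row lasts 1/10 s, in which the tool goes at most 50 mm and 8.59 degrees, less where a joint would pass 70% of its speed; a pose out of reach is approached as far as the arm can. A call with a number of a shift or a turn outside -1 to 1 is refused whole. A call with a gripper value outside its range is refused whole. The fingers move at their own pace and stop on an object; "grip_force" is the grip in N (left out, the last holds). Time passes only in rows, so rows that do not move let the fingers close. It gives the time, the measured TCP pose, the force, the opening and the grip force at its end, in the units of the state.
- telemetry.get_obs(): the state, without advancing time (a new reading comes with each control period).
- viewer.camera(name): name is "scene" or "top" or "wrist"; returns a dict with "img" (420x560x3 uint8, red, green, blue), "z_map" (420x560 float32, m along the optical axis (not along the pixel's ray), 0 where there is no reading), "fx", "fy", "cx", "cy" (pixels), "R" (3x3) and "t" (3): a world point X has camera coordinates R X + t; the wrist camera has in their place "tool_from_camera" (4x4, takes a point from camera to tool coordinates, whose origin is the TCP and whose axes are the flange's). Camera axes: x right, y down, z forward; pixel columns grow to the right and rows downward; lengths in m; the calibration is good to about 2 mm. A picture is of the moment at which its call begins: read the wrist's pose just before it.
- hand_in(): hands the job in; it is judged then, once.
Trained networks look in a picture, given as the dict that the camera call returned (one of the last four; its "shot" number tells which), for a name from the list of things; names that differ only in an ending like _2 or _b are one class to them, and where a whole thing is asked for, a point or a joint stands for the part that bears it (a point fixed in the world has none). Each returns a list of dicts, best first, with "score" (0 to 1); they miss things now and then, are a little off and sometimes report something else, mostly with a low value. They report only what shows in the picture. A call takes as long as a camera call.
- viewer.recognise(target, picture): "rect" ([left, top, right, bottom] in pixels, round what is visible of it).
The state is a dict: "time_s": time; "qpos": joint angles; "joint_vel": joint speeds; "tau": joint torques, N m; "ee_pos": TCP position; "eef_rot": TCP orientation; "force": force on the tool from outside, world axes, zero at the start; "moment": the same for the moment, N m; "grip_width": finger opening in m; "grip_force": force on a finger pad.
Only numpy, scipy, OpenCV 4.12 (cv2) and the standard library are available. Lean on these libraries where they do the work, as an engineer would, in place of code of your own. Each camera call takes 0.05 s, during which the arm holds its last target. There are 200 camera calls.

## Working session

There is one attempt and no reset: what is moved stays moved. The work goes in short steps, Python scripts to look and compute and a tool call to move; the robot and the scene stay as the last step left them, time stands still between calls to the robot, and variables do not carry over. Pictures are saved under pics/ and viewed, at most 10 in all, crops included, and the job is handed in when it is done.

Besides the shell and the picture viewer there is one more tool, called after "Emit:" by a JSON object that holds its "method" and its "body". step_arm: Moves the arm, as the interface text tells. Shifts and turns lie within -1 to 1; 1 stands for 0.1 m of shift or 90 degrees of turn. Its arguments: {"type":"object","properties":{"plan":{"type":"array"},"grip_force":{"type":"number"}},"required":["plan"]}

```bash
mkdir -p pics; ls; cat > h.py <<'E'
import numpy as np, cv2
from station import telemetry, viewer, hand_in, ctrl
def cloud(p):
    z=p["z_map"]; v,u=np.mgrid[:z.shape[0],:z.shape[1]]
    c=np.stack([(u-p["cx"])/p["fx"]*z,(v-p["cy"])/p["fy"]*z,z],-1)
    return (c-p["t"])@p["R"]   # R^T (c-t)
E
python3 - <<'E'
from h import *
o=telemetry.get_obs(); print({k:np.round(v,3).tolist() for k,v in o.items()}, ctrl.tcp_to_tips)
p=viewer.camera("top"); s=viewer.camera("scene")
cv2.imwrite("pics/top.png",p["img"][...,::-1]); cv2.imwrite("pics/scene.png",s["img"][...,::-1])
np.savez("top.npz",**{k:v for k,v in p.items() if k!="shot"})
W=cloud(p)
for n in ["tray","foot_a_mid","round_block_hole0","square_block_hole0","round_block","square_block","spacer","vial","dish"]:
    try:
        for r in viewer.recognise(n,p)[:4]:
            a,b,c,d=r["rect"]; u,v=int((a+c)/2),int((b+d)/2)
            print(n,round(r["score"],2),np.round(r["rect"]),W[v,u].round(4))
    except Exception as e: print(n,e)
E
```

```text
pics
{'time_s': 0.0, 'qpos': [1.157, 0.3, 1.522, -0.0, 1.321, -0.067], 'joint_vel': [0.001, 0.001, -0.0, -0.001, -0.001, -0.001], 'tau': [-0.0, -53.181, -35.273, 0.071, 0.025, -0.0], 'ee_pos': [0.187, 0.517, 0.222], 'eef_rot': [-3.14, -0.0, 2.795], 'force': [0.015, -0.071, -0.069], 'moment': [-0.006, -0.041, -0.025], 'grip_force': 0.0, 'grip_width': 0.094} 0.017
tray 0.88 [163. 266. 279. 312.] [0.4728 0.107  0.0532]
tray 0.37 [381. 270. 429. 314.] [ 0.4626 -0.2077  0.0051]
foot_a_mid 0.71 [245. 281. 266. 303.] [0.4685 0.0513 0.052 ]
round_block_hole0 0.91 [408. 193. 462. 245.] [ 0.5891 -0.2709  0.0062]
square_block_hole0 0.94 [381. 270. 427. 315.] [ 0.4609 -0.2073  0.006 ]
round_block it knows: dish, foot_a_cap, foot_a_mid, foot_b_cap, foot_b_mid, foot_c_cap, foot_c_mid, round_block_hole, spacer, square_block_hole, tray, vial
square_block it knows: dish, foot_a_cap, foot_a_mid, foot_b_cap, foot_b_mid, foot_c_cap, foot_c_mid, round_block_hole, spacer, square_block_hole, tray, vial
spacer 0.58 [304. 261. 314. 272.] [ 0.5092 -0.041   0.0015]
vial 0.94 [270. 125. 286. 156.] [0.7207 0.0088 0.0702]
dish 0.82 [191. 117. 239. 162.] [0.7491 0.1285 0.004 ]
```

View pics/top.png

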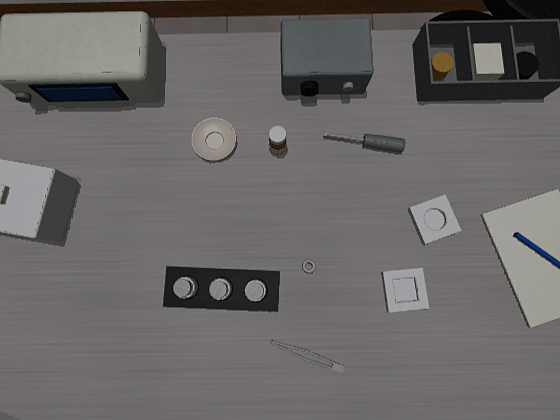

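The top view shows the black tray lower left, with feet at pixels (185,288), (220,289) and (255,290). The round block is at (435,219), the square block at (405,290), and the ring at (309,267). The dish and vial are well beyond the tray. Next I'll measure these more precisely.

```bash
python3 - <<'E'
from h import *
p=dict(np.load("top.npz")); W=cloud(p)
print("cam",(-p["R"].T@p["t"]).round(3),p["fx"])
def top(box,lo,hi):
    a,b,c,d=box; P=W[b:d,a:c]; m=((P[...,2]>lo)&(P[...,2]<hi)).astype(np.uint8)
    n,l,s,_=cv2.connectedComponentsWithStats(m)
    for i in range(1,n):
        if s[i,4]>60:
            Q=P[l==i]; print(box,s[i,4],"mean",Q.mean(0).round(4),"medz",np.median(Q[:,2]).round(4),"ctr",((Q.min(0)+Q.max(0))/2).round(4),"ext",np.ptp(Q,0).round(4), "rectXY",[np.round(x,4) for x in cv2.minAreaRect(Q[:,:2].astype(np.float32))])
top((160,260,285,318),.046,.062)
top((160,260,285,318),.008,.016)
top((375,262,435,322),.011,.018); top((400,185,470,252),.011,.018)
o=telemetry.get_obs()
E
```

```text
cam [0.487 0.016 0.711] 393.70269900620656
(160, 260, 285, 318) 249 mean [0.4761 0.1718 0.0538] medz 0.0539 ctr [0.4764 0.1719 0.0527] ext [0.0275 0.028  0.0081] rectXY [array([0.4759, 0.1722]), array([0.0273, 0.028 ]), np.float64(17.9619)]
(160, 260, 285, 318) 246 mean [0.4725 0.1123 0.0552] medz 0.0552 ctr [0.4722 0.1125 0.0551] ext [0.0274 0.028  0.0059] rectXY [array([0.4727, 0.1122]), array([0.0273, 0.0277]), np.float64(62.5402)]
(160, 260, 285, 318) 239 mean [0.4689 0.0526 0.0523] medz 0.0524 ctr [0.4694 0.053  0.052 ] ext [0.0275 0.0265 0.007 ] rectXY [array([0.4694, 0.053 ]), array([0.0264, 0.0274]), np.float64(88.7016)]
(160, 260, 285, 318) 3437 mean [0.472  0.1111 0.0119] medz 0.0119 ctr [0.4723 0.1124 0.012 ] ext [0.0788 0.2027 0.0079] rectXY [array([0.4724, 0.1126]), array([0.2001, 0.07  ]), np.float64(86.5422)]
(375, 262, 435, 322) 1174 mean [ 0.4647 -0.2072  0.014 ] medz 0.014 ctr [ 0.4649 -0.2072  0.0143] ext [0.0742 0.0756 0.0066] rectXY [array([ 0.4651, -0.2076]), array([0.0701, 0.0717]), np.float64(4.5718)]
(400, 185, 470, 252) 1177 mean [ 0.5876 -0.2689  0.0141] medz 0.0141 ctr [ 0.5879 -0.2691  0.0144] ext [0.088  0.0854 0.0067] rectXY [array([ 0.588 , -0.2689]), array([0.0699, 0.0718]), np.float64(18.824)]
```

Emit:
{"method": "step_arm", "body": {"plan": [{"rz":0.0909,"claw":1},{"rz":0.0909,"claw":1},{"rz":0.0909,"claw":1},{"rz":0.0909,"claw":1},{"rz":0.0909,"claw":1},{"rz":0.0909,"claw":1},{"rz":0.0909,"claw":1},{"rz":0.0909,"claw":1},{"rz":0.0909,"claw":1},{"claw":1}], "grip_force": 10}}

```text
$.plan[0]: bad value
```

Emit:
{"method": "step_arm", "body": {"plan": [{"dx":-0.327,"dy":0.31},{"dx":-0.327,"dy":0.31},{"dx":-0.327,"dy":0.31},{"dx":-0.327,"dy":0.31},{"dx":-0.327,"dy":0.31},{"dx":-0.327,"dy":0.31},{"dx":-0.327,"dy":0.31},{"dx":-0.327,"dy":0.31},{"dx":-0.327,"dy":0.31},{"dx":-0.327,"dy":0.31}]}}

```text
$.plan[0]: bad value
```

Emit:
{"method": "step_arm", "body": {"plan": [{},{},{}]}}

```text
$.plan[0]: bad value
```

Emit:
{"method": "step_arm", "body": {"plan": [{"dx":0,"dy":0,"dz":0,"rx":0,"ry":0,"rz":0.0909,"claw":1},{"dx":0,"dy":0,"dz":0,"rx":0,"ry":0,"rz":0.0909,"claw":1},{"dx":0,"dy":0,"dz":0,"rx":0,"ry":0,"rz":0.0909,"claw":1},{"dx":0,"dy":0,"dz":0,"rx":0,"ry":0,"rz":0.0909,"claw":1},{"dx":0,"dy":0,"dz":0,"rx":0,"ry":0,"rz":0.0909,"claw":1},{"dx":0,"dy":0,"dz":0,"rx":0,"ry":0,"rz":0.0909,"claw":1},{"dx":0,"dy":0,"dz":0,"rx":0,"ry":0,"rz":0.0909,"claw":1},{"dx":0,"dy":0,"dz":0,"rx":0,"ry":0,"rz":0.0909,"claw":1},{"dx":0,"dy":0,"dz":0,"rx":0,"ry":0,"rz":0.0909,"claw":1},{"dx":0,"dy":0,"dz":0,"rx":0,"ry":0,"rz":0,"claw":1}], "grip_force": 10}}

```text
time_s: 1.45
ee_pos: [0.1869, 0.5172, 0.2224]
eef_rot: [-3.142, 0.0, 1.507]
force: [-0.1, 0.0, -0.4]
grip_width: 0.0174
grip_force: 0.0
```

Emit:
{"method": "step_arm", "body": {"plan": [{"dx":-0.327,"dy":0.31,"dz":0,"rx":0,"ry":0,"rz":0,"claw":1},{"dx":-0.327,"dy":0.31,"dz":0,"rx":0,"ry":0,"rz":0,"claw":1},{"dx":-0.327,"dy":0.31,"dz":0,"rx":0,"ry":0,"rz":0,"claw":1},{"dx":-0.327,"dy":0.31,"dz":0,"rx":0,"ry":0,"rz":0,"claw":1},{"dx":-0.327,"dy":0.31,"dz":0,"rx":0,"ry":0,"rz":0,"claw":1},{"dx":-0.327,"dy":0.31,"dz":0,"rx":0,"ry":0,"rz":0,"claw":1},{"dx":-0.327,"dy":0.31,"dz":0,"rx":0,"ry":0,"rz":0,"claw":1},{"dx":-0.327,"dy":0.31,"dz":0,"rx":0,"ry":0,"rz":0,"claw":1},{"dx":-0.327,"dy":0.31,"dz":0,"rx":0,"ry":0,"rz":0,"claw":1},{"dx":-0.327,"dy":0.31,"dz":0,"rx":0,"ry":0,"rz":0,"claw":1}]}}

```text
time_s: 2.45
ee_pos: [0.4774, 0.1703, 0.2227]
eef_rot: [3.141, -0.0, 1.515]
force: [-0.4, 0.9, 0.0]
grip_width: 0.0005
grip_force: 0.0
```

Emit:
{"method": "step_arm", "body": {"plan": [{"dx":0,"dy":0,"dz":0,"rx":0,"ry":0,"rz":0,"claw":1},{"dx":0,"dy":0,"dz":0,"rx":0,"ry":0,"rz":0,"claw":1},{"dx":0,"dy":0,"dz":0,"rx":0,"ry":0,"rz":0,"claw":1}]}}

```text
time_s: 2.75
ee_pos: [0.4759, 0.1726, 0.2225]
eef_rot: [-3.141, -0.0, 1.512]
force: [-0.0, 0.4, -0.8]
grip_width: 0.0006
grip_force: 0.0
```

Emit:
{"method": "step_arm", "body": {"plan": [{"dx":0,"dy":0,"dz":0.3,"rx":0,"ry":0,"rz":0,"claw":1},{"dx":0,"dy":0,"dz":0.3,"rx":0,"ry":0,"rz":0,"claw":1},{"dx":0,"dy":0,"dz":0.3,"rx":0,"ry":0,"rz":0,"claw":1},{"dx":0,"dy":0,"dz":0.3,"rx":0,"ry":0,"rz":0,"claw":1},{"dx":0,"dy":0,"dz":0.2,"rx":0,"ry":0,"rz":0,"claw":1},{"dx":0,"dy":0,"dz":0.08,"rx":0,"ry":0,"rz":0,"claw":1},{"dx":0,"dy":0,"dz":0,"rx":0,"ry":0,"rz":0,"claw":1},{"dx":0,"dy":0,"dz":0,"rx":0,"ry":0,"rz":0,"claw":1},{"dx":0,"dy":0,"dz":0,"rx":0,"ry":0,"rz":0,"claw":1}]}}

```text
time_s: 3.65
ee_pos: [0.4769, 0.1723, 0.0756]
eef_rot: [3.14, -0.001, 1.51]
force: [-0.4, 0.1, 0.5]
grip_width: 0.0003
grip_force: 0.0
```

```bash
cat > rd.py <<'E'
from h import *
f=[];z=[]
for i in range(4):
    viewer.camera("wrist"); o=telemetry.get_obs(); f.append(o["force"]); z.append(o["ee_pos"])
print("F",np.mean(f,0).round(2),"sd",np.std(f,0).round(2),"pos",np.mean(z,0).round(5),"tip z",round(np.mean(z,0)[2]-ctrl.tcp_to_tips,5),"t",o["time_s"])
E
python3 rd.py
```

```text
F [ 0.31 -0.04 -0.53] sd [0.26 0.37 0.71] pos [0.47673 0.17209 0.07524] tip z 0.05824 t 3.85
```

Emit:
{"method": "step_arm", "body": {"plan": [{"dx":0,"dy":0,"dz":0.02,"rx":0,"ry":0,"rz":0,"claw":1},{"dx":0,"dy":0,"dz":0.02,"rx":0,"ry":0,"rz":0,"claw":1},{"dx":0,"dy":0,"dz":0.02,"rx":0,"ry":0,"rz":0,"claw":1},{"dx":0,"dy":0,"dz":0,"rx":0,"ry":0,"rz":0,"claw":1},{"dx":0,"dy":0,"dz":0,"rx":0,"ry":0,"rz":0,"claw":1}]}}

```text
time_s: 4.35
ee_pos: [0.4767, 0.172, 0.0689]
eef_rot: [3.141, -0.0, 1.51]
force: [-2.0, -0.0, 8.7]
grip_width: 0.0006
grip_force: 4.1
```

```bash
python3 rd.py
```

```text
F [-1.77 -0.95  8.06] sd [0.24 0.74 0.32] pos [0.47666 0.17199 0.06889] tip z 0.05189 t 4.55
```

Emit:
{"method": "step_arm", "body": {"plan": [{"dx":0,"dy":0,"dz":0.015,"rx":0,"ry":0,"rz":0,"claw":1},{"dx":0,"dy":0,"dz":0,"rx":0,"ry":0,"rz":0,"claw":1},{"dx":0,"dy":0,"dz":0,"rx":0,"ry":0,"rz":0,"claw":1},{"dx":0,"dy":0,"dz":0,"rx":0,"ry":0,"rz":0,"claw":1}]}}

```text
time_s: 4.95
ee_pos: [0.4768, 0.172, 0.0678]
eef_rot: [3.14, -0.0, 1.51]
force: [-2.7, -1.5, 12.0]
grip_width: 0.001
grip_force: 6.0
```

```bash
python3 rd.py
```

```text
F [-2.97 -1.1  12.19] sd [0.32 0.62 0.26] pos [0.47682 0.17205 0.06775] tip z 0.05075 t 5.15
```

Emit:
{"method": "step_arm", "body": {"plan": [{"dx":0,"dy":0,"dz":0.008,"rx":0,"ry":0,"rz":0,"claw":1},{"dx":0,"dy":0,"dz":0,"rx":0,"ry":0,"rz":0,"claw":1},{"dx":0,"dy":0,"dz":0,"rx":0,"ry":0,"rz":0,"claw":1},{"dx":0,"dy":0,"dz":0,"rx":0,"ry":0,"rz":0,"claw":1},{"dx":0,"dy":0,"dz":0,"rx":0,"ry":0,"rz":0,"claw":1},{"dx":0,"dy":0,"dz":0,"rx":0,"ry":0,"rz":0,"claw":1},{"dx":0,"dy":0,"dz":0,"rx":0,"ry":0,"rz":0,"claw":1}]}}

```text
time_s: 5.85
ee_pos: [0.4769, 0.1721, 0.0671]
eef_rot: [3.14, -0.0, 1.51]
force: [-3.4, -2.2, 14.4]
grip_width: 0.0006
grip_force: 7.1
```

```bash
python3 rd.py
```

```text
F [-3.28 -1.02 13.83] sd [0.47 0.15 0.27] pos [0.4769  0.17206 0.06713] tip z 0.05013 t 6.05
```

Emit:
{"method": "step_arm", "body": {"plan": [{"dx":0,"dy":0,"dz":-0.1,"rx":0,"ry":0,"rz":0,"claw":1},{"dx":0,"dy":0,"dz":-0.1,"rx":0,"ry":0,"rz":0,"claw":1},{"dx":-0.2,"dy":0,"dz":0,"rx":0,"ry":0,"rz":0,"claw":1},{"dx":-0.2,"dy":0,"dz":0,"rx":0,"ry":0,"rz":0,"claw":1},{"dx":-0.2,"dy":0,"dz":0,"rx":0,"ry":0,"rz":0,"claw":1},{"dx":0,"dy":0,"dz":0,"rx":0,"ry":0,"rz":0,"claw":1},{"dx":0,"dy":0,"dz":0.1,"rx":0,"ry":0,"rz":0,"claw":1},{"dx":0,"dy":0,"dz":0.03,"rx":0,"ry":0,"rz":0,"claw":1},{"dx":0,"dy":0,"dz":0.02,"rx":0,"ry":0,"rz":0,"claw":1},{"dx":0,"dy":0,"dz":0.014,"rx":0,"ry":0,"rz":0,"claw":1}]}}

```text
time_s: 7.05
ee_pos: [0.4727, 0.1125, 0.0695]
eef_rot: [-3.141, 0.0, 1.51]
force: [-1.1, -0.1, 3.7]
grip_width: 0.0005
grip_force: 1.6
```

Emit:
{"method": "step_arm", "body": {"plan": [{"dx":0,"dy":0,"dz":0,"rx":0,"ry":0,"rz":0,"claw":1},{"dx":0,"dy":0,"dz":0,"rx":0,"ry":0,"rz":0,"claw":1},{"dx":0,"dy":0,"dz":0,"rx":0,"ry":0,"rz":0,"claw":1}]}}

```text
time_s: 7.35
ee_pos: [0.4728, 0.1122, 0.07]
eef_rot: [3.141, -0.0, 1.51]
force: [-1.6, 0.8, 2.0]
grip_width: 0.0006
grip_force: 1.4
```

```bash
python3 rd.py
```

```text
F [-0.57  0.78  2.97] sd [0.65 0.43 0.58] pos [0.47282 0.11212 0.06989] tip z 0.05289 t 7.55
```

Emit:
{"method": "step_arm", "body": {"plan": [{"dx":0,"dy":0,"dz":0.017,"rx":0,"ry":0,"rz":0,"claw":1},{"dx":0,"dy":0,"dz":0,"rx":0,"ry":0,"rz":0,"claw":1},{"dx":0,"dy":0,"dz":0,"rx":0,"ry":0,"rz":0,"claw":1},{"dx":0,"dy":0,"dz":0,"rx":0,"ry":0,"rz":0,"claw":1},{"dx":0,"dy":0,"dz":0,"rx":0,"ry":0,"rz":0,"claw":1},{"dx":0,"dy":0,"dz":0,"rx":0,"ry":0,"rz":0,"claw":1},{"dx":0,"dy":0,"dz":0,"rx":0,"ry":0,"rz":0,"claw":1}]}}

```text
time_s: 8.25
ee_pos: [0.4728, 0.1121, 0.0681]
eef_rot: [3.141, -0.0, 1.51]
force: [-0.3, 1.9, 5.4]
grip_width: 0.0003
grip_force: 2.3
```

```bash
python3 rd.py
```

```text
F [-1.34  1.74  5.21] sd [0.36 0.41 0.27] pos [0.47275 0.11204 0.06805] tip z 0.05105 t 8.45
```

Emit:
{"method": "step_arm", "body": {"plan": [{"dx":0,"dy":0,"dz":-0.1,"rx":0,"ry":0,"rz":0,"claw":1},{"dx":0,"dy":0,"dz":-0.1,"rx":0,"ry":0,"rz":0,"claw":1},{"dx":-0.2,"dy":0,"dz":0,"rx":0,"ry":0,"rz":0,"claw":1},{"dx":-0.2,"dy":0,"dz":0,"rx":0,"ry":0,"rz":0,"claw":1},{"dx":-0.2,"dy":0,"dz":0,"rx":0,"ry":0,"rz":0,"claw":1},{"dx":0,"dy":0,"dz":0,"rx":0,"ry":0,"rz":0,"claw":1},{"dx":0,"dy":0,"dz":0.1,"rx":0,"ry":0,"rz":0,"claw":1},{"dx":0,"dy":0,"dz":0.06,"rx":0,"ry":0,"rz":0,"claw":1},{"dx":0,"dy":0,"dz":0.03,"rx":0,"ry":0,"rz":0,"claw":1},{"dx":0,"dy":0,"dz":0.015,"rx":0,"ry":0,"rz":0,"claw":1}]}}

```text
time_s: 9.45
ee_pos: [0.4689, 0.0527, 0.0672]
eef_rot: [-3.141, -0.0, 1.51]
force: [-1.9, 0.5, 5.1]
grip_width: 0.0006
grip_force: 2.6
```

Emit:
{"method": "step_arm", "body": {"plan": [{"dx":0,"dy":0,"dz":0,"rx":0,"ry":0,"rz":0,"claw":1},{"dx":0,"dy":0,"dz":0,"rx":0,"ry":0,"rz":0,"claw":1},{"dx":0,"dy":0,"dz":0,"rx":0,"ry":0,"rz":0,"claw":1}]}}

```text
time_s: 9.75
ee_pos: [0.4692, 0.0523, 0.0678]
eef_rot: [3.141, -0.0, 1.51]
force: [-1.3, 1.8, 3.9]
grip_width: 0.0005
grip_force: 2.1
```

```bash
python3 rd.py
```

```text
F [-1.24  1.28  4.2 ] sd [0.47 0.36 0.62] pos [0.46917 0.05223 0.06773] tip z 0.05073 t 9.95
```

Emit:
{"method": "step_arm", "body": {"plan": [{"dx":0,"dy":0,"dz":0.012,"rx":0,"ry":0,"rz":0,"claw":1},{"dx":0,"dy":0,"dz":0.012,"rx":0,"ry":0,"rz":0,"claw":1},{"dx":0,"dy":0,"dz":0,"rx":0,"ry":0,"rz":0,"claw":1},{"dx":0,"dy":0,"dz":0,"rx":0,"ry":0,"rz":0,"claw":1},{"dx":0,"dy":0,"dz":0,"rx":0,"ry":0,"rz":0,"claw":1},{"dx":0,"dy":0,"dz":0,"rx":0,"ry":0,"rz":0,"claw":1},{"dx":0,"dy":0,"dz":0,"rx":0,"ry":0,"rz":0,"claw":1}]}}

```text
time_s: 10.65
ee_pos: [0.4692, 0.0523, 0.0655]
eef_rot: [3.141, -0.0, 1.51]
force: [-1.9, 2.2, 8.6]
grip_width: 0.0003
grip_force: 4.3
```

```bash
python3 rd.py
```

```text
F [-2.39  2.87  8.58] sd [0.54 0.44 0.45] pos [0.46924 0.05227 0.06547] tip z 0.04847 t 10.85
```

Emit:
{"method": "step_arm", "body": {"plan": [{"dx":0,"dy":0,"dz":-0.15,"rx":0,"ry":0,"rz":0,"claw":1},{"dx":0,"dy":0,"dz":-0.4,"rx":0,"ry":0,"rz":0,"claw":0.35},{"dx":0.2,"dy":0,"dz":0,"rx":0,"ry":0,"rz":0,"claw":0.35},{"dx":0.2,"dy":0,"dz":0,"rx":0,"ry":0,"rz":0,"claw":0.35},{"dx":0.2,"dy":0,"dz":0,"rx":0,"ry":0,"rz":0,"claw":0.35},{"dx":0,"dy":0,"dz":0,"rx":0,"ry":0,"rz":0,"claw":0.35},{"dx":0,"dy":0,"dz":0,"rx":0,"ry":0,"rz":0,"claw":0.35},{"dx":0,"dy":0,"dz":0,"rx":0,"ry":0,"rz":0,"claw":0.35},{"dx":0,"dy":0,"dz":0,"rx":0,"ry":0,"rz":0,"claw":0.35}]}}

```text
time_s: 11.75
ee_pos: [0.4727, 0.1114, 0.1201]
eef_rot: [-3.141, 0.0, 1.509]
force: [-0.1, 0.2, -0.6]
grip_width: 0.0599
grip_force: 0.0
```

```bash
python3 - <<'E'
from h import *
o=telemetry.get_obs(); p=viewer.camera("wrist"); cv2.imwrite("pics/w1.png",p["img"][...,::-1]); print(o["ee_pos"],o["grip_width"],p["tool_from_camera"].round(3))
z=p["z_map"]; v,u=np.mgrid[:420,:560]
c=np.stack([(u-p["cx"])/p["fx"]*z,(v-p["cy"])/p["fy"]*z,z,np.ones_like(z)],-1)@p["tool_from_camera"].T
W=o["ee_pos"]*np.array([1,1,1])+c[...,:3]@cv2.Rodrigues(np.zeros(3))[0]
from scipy.spatial.transform import Rotation as R
W=R.from_euler("xyz",o["eef_rot"]).apply(c[...,:3].reshape(-1,3)).reshape(420,560,3)+o["ee_pos"]
m=((W[...,2]>.050)&(W[...,2]<.058)&(z>0)).astype(np.uint8)
n,l,s,_=cv2.connectedComponentsWithStats(m)
for i in range(1,n):
    if s[i,4]>200:
        Q=W[l==i]; print(s[i],"ctr",((Q.min(0)+Q.max(0))/2).round(4),"ext",np.ptp(Q,0).round(4),"medz",np.median(Q[:,2]).round(4))
E
```

```text
[0.47273858 0.11135155 0.12007444] 0.059935684556453483 [[ 0.001 -0.968 -0.25   0.073]
 [ 1.     0.001  0.001 -0.001]
 [-0.001 -0.251  0.968 -0.162]
 [ 0.     0.     0.     1.   ]]
[ 265  130   37   37 1070] ctr [0.476  0.1728 0.0533] ext [0.0281 0.0277 0.0044] medz 0.0537
[267 205  35  35 932] ctr [0.4732 0.113  0.0536] ext [0.0281 0.0287 0.0067] medz 0.055
[268 272  32  29 749] ctr [0.4693 0.0535 0.0522] ext [0.0277 0.028  0.0044] medz 0.0521
```

View pics/w1.png

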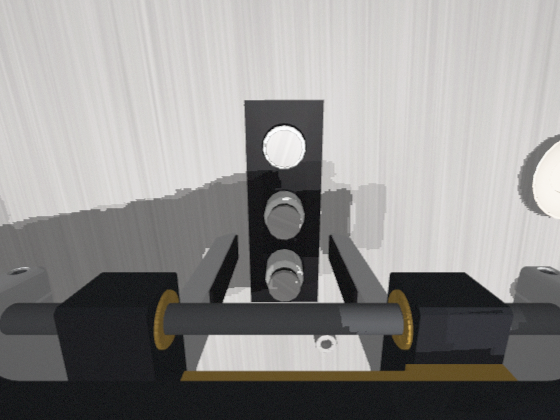

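The wrist picture shows the three feet at about (284,147), (284,215) and (284,283), with the fingers straddling the row. The centres agree with the top view to about 1 mm. The stiffnesses are left ≈3.4, middle ≈1.25 and right ≈2.1 N/mm. So the middle foot goes to the square socket and the left one to the round.

Emit:
{"method": "step_arm", "body": {"plan": [{"dx":0.011,"dy":0,"dz":0.2,"rx":0,"ry":0,"rz":0,"claw":0.35},{"dx":0,"dy":0,"dz":0.25,"rx":0,"ry":0,"rz":0,"claw":0.35},{"dx":0,"dy":0,"dz":0.25,"rx":0,"ry":0,"rz":0,"claw":0.35},{"dx":0,"dy":0,"dz":0.1,"rx":0,"ry":0,"rz":0,"claw":0.35},{"dx":0,"dy":0,"dz":0.06,"rx":0,"ry":0,"rz":0,"claw":0.35},{"dx":0,"dy":0,"dz":0,"rx":0,"ry":0,"rz":0,"claw":0.35},{"dx":0,"dy":0,"dz":0,"rx":0,"ry":0,"rz":0,"claw":0.35}]}}

```text
time_s: 12.5
ee_pos: [0.4733, 0.1132, 0.035]
eef_rot: [3.14, -0.0, 1.51]
force: [-1.1, 0.0, 0.5]
grip_width: 0.0612
grip_force: 0.0
```

Emit:
{"method": "step_arm", "body": {"plan": [{"dx":0,"dy":0,"dz":0,"rx":0,"ry":0,"rz":0,"claw":0.7},{"dx":0,"dy":0,"dz":0,"rx":0,"ry":0,"rz":0,"claw":0.7},{"dx":0,"dy":0,"dz":0,"rx":0,"ry":0,"rz":0,"claw":0.7},{"dx":0,"dy":0,"dz":0,"rx":0,"ry":0,"rz":0,"claw":0.7},{"dx":0,"dy":0,"dz":0,"rx":0,"ry":0,"rz":0,"claw":0.7},{"dx":0,"dy":0,"dz":0,"rx":0,"ry":0,"rz":0,"claw":0.7}], "grip_force": 20}}

```text
time_s: 13.1
ee_pos: [0.473, 0.1132, 0.0344]
eef_rot: [3.141, -0.0, 1.51]
force: [-1.6, -0.3, 4.9]
grip_width: 0.0356
grip_force: 20.0
```

Emit:
{"method": "step_arm", "body": {"plan": [{"dx":0,"dy":0,"dz":-0.1,"rx":0,"ry":0,"rz":0,"claw":0.7},{"dx":0,"dy":0,"dz":-0.2,"rx":0,"ry":0,"rz":0,"claw":0.7},{"dx":0,"dy":0,"dz":-0.3,"rx":0,"ry":0,"rz":0,"claw":0.7},{"dx":0,"dy":0,"dz":-0.2,"rx":0,"ry":0,"rz":0,"claw":0.7},{"dx":0,"dy":0,"dz":0,"rx":0,"ry":0,"rz":0,"claw":0.7}]}}

```text
time_s: 13.6
ee_pos: [0.4739, 0.1134, 0.1169]
eef_rot: [3.137, -0.001, 1.51]
force: [-0.3, 0.3, -1.1]
grip_width: 0.0354
grip_force: 20.0
```

Emit:
{"method": "step_arm", "body": {"plan": [{"dx":-0.2,"dy":0.007,"dz":0,"rx":0,"ry":0,"rz":0,"claw":0.7},{"dx":-0.36,"dy":0.013,"dz":0,"rx":0,"ry":0,"rz":0,"claw":0.7},{"dx":-0.36,"dy":0.013,"dz":0,"rx":0,"ry":0,"rz":0,"claw":0.7},{"dx":-0.36,"dy":0.013,"dz":0,"rx":0,"ry":0,"rz":0,"claw":0.7},{"dx":-0.36,"dy":0.013,"dz":0,"rx":0,"ry":0,"rz":0,"claw":0.7},{"dx":-0.36,"dy":0.013,"dz":0,"rx":0,"ry":0,"rz":0,"claw":0.7},{"dx":-0.36,"dy":0.013,"dz":0,"rx":0,"ry":0,"rz":0,"claw":0.7},{"dx":-0.36,"dy":0.013,"dz":0,"rx":0,"ry":0,"rz":0,"claw":0.7},{"dx":-0.36,"dy":0.013,"dz":0,"rx":0,"ry":0,"rz":0,"claw":0.7},{"dx":-0.12,"dy":0.004,"dz":0,"rx":0,"ry":0,"rz":0,"claw":0.7}]}}

```text
time_s: 14.6
ee_pos: [0.464, -0.2093, 0.1132]
eef_rot: [-3.14, -0.0, 1.508]
force: [0.3, 0.9, -0.9]
grip_width: 0.0353
grip_force: 20.0
```

Emit:
{"method": "step_arm", "body": {"plan": [{"dx":0,"dy":0,"dz":0,"rx":0,"ry":0,"rz":0,"claw":0.7},{"dx":0,"dy":0,"dz":0,"rx":0,"ry":0,"rz":0,"claw":0.7},{"dx":0,"dy":0,"dz":0,"rx":0,"ry":0,"rz":0,"claw":0.7},{"dx":0,"dy":0,"dz":0,"rx":0,"ry":0,"rz":0,"claw":0.7}]}}

```text
time_s: 15.0
ee_pos: [0.4649, -0.2059, 0.1142]
eef_rot: [-3.142, -0.0, 1.511]
force: [0.1, -0.4, -0.8]
grip_width: 0.0354
grip_force: 20.0
```

```bash
python3 rd.py; python3 - <<'E'
from h import *
p=viewer.camera("top"); W=cloud(p)
P=W[230:345,350:460]; m=((P[...,2]>.126-.004)&(P[...,2]<.142)).astype(np.uint8)
a=p["img"][180:330,360:470]; cv2.imwrite("pics/t2.png",cv2.resize(a[...,::-1],None,fx=4,fy=4))
s=viewer.camera("scene"); cv2.imwrite("pics/s2.png",s["img"][...,::-1])
E
```

```text
F [-0.34  0.14 -1.16] sd [0.24 0.27 0.25] pos [ 0.4649  -0.20634  0.11421] tip z 0.09721 t 15.2
```

View pics/s2.png

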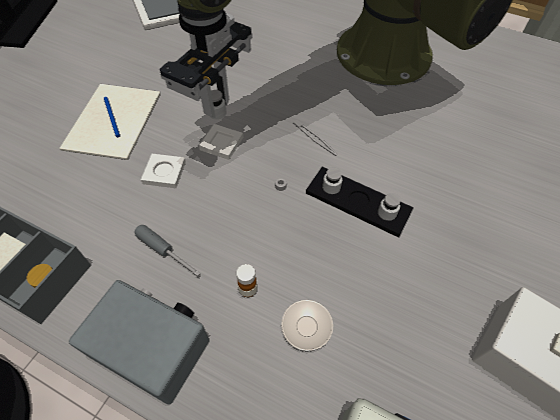

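The scene view shows the foot upright in the jaws at (217,100), above the square block at (218,140). The other two feet are still in the tray.

Emit:
{"method": "step_arm", "body": {"plan": [{"dx":-0.008,"dy":0,"dz":0.2,"rx":0,"ry":0,"rz":0,"claw":0.7},{"dx":0,"dy":0,"dz":0.25,"rx":0,"ry":0,"rz":0,"claw":0.7},{"dx":0,"dy":0,"dz":0.2,"rx":0,"ry":0,"rz":0,"claw":0.7},{"dx":0,"dy":0,"dz":0.04,"rx":0,"ry":0,"rz":0,"claw":0.7},{"dx":0,"dy":0,"dz":0.02,"rx":0,"ry":0,"rz":0,"claw":0.7},{"dx":0,"dy":0,"dz":0.01,"rx":0,"ry":0,"rz":0,"claw":0.7},{"dx":0,"dy":0,"dz":0.01,"rx":0,"ry":0,"rz":0,"claw":0.7},{"dx":0,"dy":0,"dz":0.01,"rx":0,"ry":0,"rz":0,"claw":0.7}]}}

```text
time_s: 16.1
ee_pos: [0.465, -0.2079, 0.0408]
eef_rot: [3.14, 0.001, 1.51]
force: [-0.9, -0.6, -0.8]
grip_width: 0.0356
grip_force: 20.0
```

```bash
python3 rd.py
```

```text
F [-0.53  0.09 -0.94] sd [0.5  0.27 0.45] pos [ 0.46483 -0.20781  0.04043] tip z 0.02343 t 16.3
```

Emit:
{"method": "step_arm", "body": {"plan": [{"dx":0,"dy":0,"dz":0.01,"rx":0,"ry":0,"rz":0,"claw":0.7},{"dx":0,"dy":0,"dz":0.01,"rx":0,"ry":0,"rz":0,"claw":0.7},{"dx":0,"dy":0,"dz":0.01,"rx":0,"ry":0,"rz":0,"claw":0.7},{"dx":0,"dy":0,"dz":0.01,"rx":0,"ry":0,"rz":0,"claw":0.7},{"dx":0,"dy":0,"dz":0.01,"rx":0,"ry":0,"rz":0,"claw":0.7},{"dx":0,"dy":0,"dz":0.007,"rx":0,"ry":0,"rz":0,"claw":0.7},{"dx":0,"dy":0,"dz":0,"rx":0,"ry":0,"rz":0,"claw":0.7},{"dx":0,"dy":0,"dz":0,"rx":0,"ry":0,"rz":0,"claw":0.7}]}}

```text
time_s: 17.1
ee_pos: [0.4648, -0.2078, 0.0344]
eef_rot: [3.141, 0.0, 1.51]
force: [1.4, -0.6, -0.4]
grip_width: 0.0352
grip_force: 20.0
```

```bash
python3 rd.py
```

```text
F [ 2.14  0.17 -0.91] sd [0.22 0.36 0.27] pos [ 0.46477 -0.20777  0.03446] tip z 0.01746 t 17.3
```

Emit:
{"method": "step_arm", "body": {"plan": [{"dx":0,"dy":0.007,"dz":0.004,"rx":0,"ry":0,"rz":0,"claw":0.7},{"dx":0,"dy":0,"dz":0.004,"rx":0,"ry":0,"rz":0,"claw":0.7},{"dx":0,"dy":0,"dz":0,"rx":0,"ry":0,"rz":0,"claw":0.7},{"dx":0,"dy":0,"dz":0,"rx":0,"ry":0,"rz":0,"claw":0.7}]}}

```text
time_s: 17.7
ee_pos: [0.465, -0.2078, 0.0344]
eef_rot: [-3.14, -0.0, 1.51]
force: [-7.7, 2.1, 14.0]
grip_width: 0.0356
grip_force: 20.0
```

```bash
python3 rd.py
```

```text
F [-7.18  2.06 14.01] sd [0.62 0.42 0.16] pos [ 0.46494 -0.20781  0.03434] tip z 0.01734 t 17.9
```

Emit:
{"method": "step_arm", "body": {"plan": [{"dx":0,"dy":-0.004,"dz":-0.005,"rx":0,"ry":0,"rz":0,"claw":0.7},{"dx":0,"dy":0,"dz":0,"rx":0,"ry":0,"rz":0,"claw":0.35},{"dx":0,"dy":0,"dz":0,"rx":0,"ry":0,"rz":0,"claw":0.35},{"dx":0,"dy":0,"dz":0,"rx":0,"ry":0,"rz":0,"claw":0.35},{"dx":0,"dy":0,"dz":0,"rx":0,"ry":0,"rz":0,"claw":0.35},{"dx":0,"dy":0,"dz":-0.1,"rx":0,"ry":0,"rz":0,"claw":0.35},{"dx":0,"dy":0,"dz":-0.3,"rx":0,"ry":0,"rz":0,"claw":0.35},{"dx":0,"dy":0,"dz":-0.4,"rx":0,"ry":0,"rz":0,"claw":0.35},{"dx":0,"dy":0,"dz":-0.1,"rx":0,"ry":0,"rz":0,"claw":0.35},{"dx":0,"dy":0,"dz":0,"rx":0,"ry":0,"rz":0,"claw":0.35}]}}

```text
time_s: 18.9
ee_pos: [0.4657, -0.2081, 0.126]
eef_rot: [3.138, 0.001, 1.51]
force: [0.2, 0.4, -0.4]
grip_width: 0.061
grip_force: 0.0
```

Emit:
{"method": "step_arm", "body": {"plan": [{"dx":0.3,"dy":-0.012,"dz":0,"rx":0,"ry":0,"rz":0,"claw":0.35},{"dx":0.4,"dy":-0.012,"dz":0,"rx":0,"ry":0,"rz":0,"claw":0.35},{"dx":0.4,"dy":-0.012,"dz":0,"rx":0,"ry":0,"rz":0,"claw":0.35},{"dx":0.4,"dy":-0.012,"dz":0,"rx":0,"ry":0,"rz":0,"claw":0.35},{"dx":0.4,"dy":-0.012,"dz":0,"rx":0,"ry":0,"rz":0,"claw":0.35},{"dx":0.4,"dy":-0.012,"dz":0,"rx":0,"ry":0,"rz":0,"claw":0.35},{"dx":0.4,"dy":-0.012,"dz":0,"rx":0,"ry":0,"rz":0,"claw":0.35},{"dx":0.4,"dy":-0.012,"dz":0,"rx":0,"ry":0,"rz":0,"claw":0.35},{"dx":0.4,"dy":-0.012,"dz":0,"rx":0,"ry":0,"rz":0,"claw":0.35},{"dx":0.3,"dy":-0.012,"dz":0,"rx":0,"ry":0,"rz":0,"claw":0.35}]}}

```text
time_s: 19.9
ee_pos: [0.4754, 0.1742, 0.1228]
eef_rot: [-3.14, 0.001, 1.511]
force: [0.4, 0.8, 0.5]
grip_width: 0.0614
grip_force: 0.0
```

Emit:
{"method": "step_arm", "body": {"plan": [{"dx":0,"dy":0,"dz":0,"rx":0,"ry":0,"rz":0,"claw":0.35},{"dx":0,"dy":0,"dz":0,"rx":0,"ry":0,"rz":0,"claw":0.35},{"dx":0,"dy":0,"dz":0,"rx":0,"ry":0,"rz":0,"claw":0.35},{"dx":0,"dy":0,"dz":0,"rx":0,"ry":0,"rz":0,"claw":0.35}]}}

```text
time_s: 20.3
ee_pos: [0.4762, 0.1713, 0.1239]
eef_rot: [-3.141, 0.0, 1.508]
force: [0.4, 0.0, -0.3]
grip_width: 0.061
grip_force: 0.0
```

```bash
python3 rd.py; python3 - <<'E'
from h import *
p=viewer.camera("top"); W=cloud(p)
a=p["img"][170:330,150:480]; cv2.imwrite("pics/t3.png",cv2.resize(a[...,::-1],None,fx=2.4,fy=2.4))
P=W[180:340,370:470].reshape(-1,3)
m=(P[:,2]>.046)&(P[:,2]<.07)
Q=P[m]; print("placed foot",len(Q),((Q.min(0)+Q.max(0))/2).round(4),np.ptp(Q,0).round(4),np.median(Q[:,2]))
# socket centres: floor pixels
for (b,c) in [((375,262,435,322),(.4651,-.2076)),((400,185,470,252),(.588,-.2689))]:
    R=W[b[1]:b[3],b[0]:b[2]].reshape(-1,3); R=R[np.hypot(*(R[:,:2]-c).T)<.028]; F=R[(R[:,2]<.0085)&(R[:,2]>.004)]
    print("floor",len(F),((F.min(0)+F.max(0))/2).round(4) if len(F) else 0, np.ptp(F,0).round(4) if len(F) else 0)
E
```

```text
F [-0.45  0.49 -0.1 ] sd [0.36 0.46 0.28] pos [0.4763  0.17158 0.1241 ] tip z 0.1071 t 20.5
placed foot 258 [ 0.4633 -0.2077  0.0525] [0.0273 0.0273 0.0121] 0.05530649969601685
floor 102 [ 0.4653 -0.2075  0.0063] [0.0394 0.0372 0.0043]
floor 321 [ 0.5892 -0.2708  0.0062] [0.037  0.0367 0.0044]
```

View pics/t3.png

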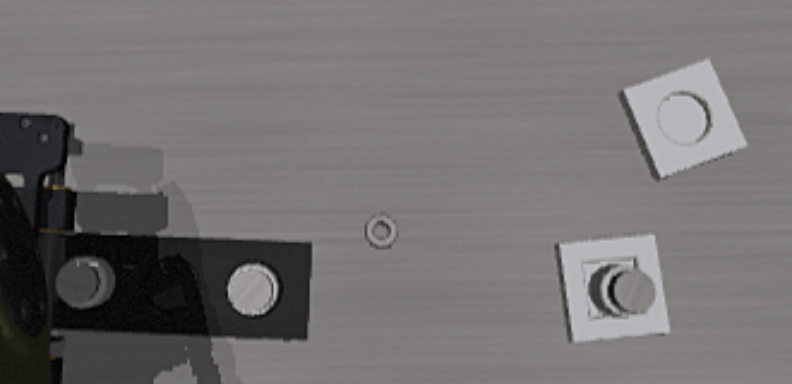

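The top crop shows the foot standing in the square socket, with its cap at (632,290). Its cap height of 55.3 mm matches the 55.2 mm it had in the nest, so it is fully seated, and it is within 2 mm of centre. The ring and the right foot haven't moved.

Emit:
{"method": "step_arm", "body": {"plan": [{"dx":0.009,"dy":0,"dz":0.2,"rx":0,"ry":0,"rz":0,"claw":0.35},{"dx":0,"dy":0,"dz":0.25,"rx":0,"ry":0,"rz":0,"claw":0.35},{"dx":0,"dy":0,"dz":0.25,"rx":0,"ry":0,"rz":0,"claw":0.35},{"dx":0,"dy":0,"dz":0.1,"rx":0,"ry":0,"rz":0,"claw":0.35},{"dx":0,"dy":0,"dz":0.09,"rx":0,"ry":0,"rz":0,"claw":0.35},{"dx":0,"dy":0,"dz":0,"rx":0,"ry":0,"rz":0,"claw":0.35},{"dx":0,"dy":0,"dz":0,"rx":0,"ry":0,"rz":0,"claw":0.35}]}}

```text
time_s: 21.25
ee_pos: [0.4767, 0.1733, 0.0359]
eef_rot: [3.141, -0.0, 1.51]
force: [0.1, 0.0, 0.9]
grip_width: 0.0612
grip_force: 0.0
```

Emit:
{"method": "step_arm", "body": {"plan": [{"dx":0,"dy":0,"dz":0,"rx":0,"ry":0,"rz":0,"claw":0.7},{"dx":0,"dy":0,"dz":0,"rx":0,"ry":0,"rz":0,"claw":0.7},{"dx":0,"dy":0,"dz":0,"rx":0,"ry":0,"rz":0,"claw":0.7},{"dx":0,"dy":0,"dz":0,"rx":0,"ry":0,"rz":0,"claw":0.7},{"dx":0,"dy":0,"dz":0,"rx":0,"ry":0,"rz":0,"claw":0.7},{"dx":0,"dy":0,"dz":0,"rx":0,"ry":0,"rz":0,"claw":0.7}]}}

```text
time_s: 21.85
ee_pos: [0.4765, 0.1732, 0.0355]
eef_rot: [3.141, -0.0, 1.51]
force: [-0.9, -0.5, 5.0]
grip_width: 0.0352
grip_force: 20.0
```

```bash
python3 rd.py
```

```text
F [-1.13 -0.74  5.83] sd [0.34 0.15 0.41] pos [0.47646 0.1732  0.03545] tip z 0.01845 t 22.05
```

Emit:
{"method": "step_arm", "body": {"plan": [{"dx":0,"dy":0,"dz":-0.1,"rx":0,"ry":0,"rz":0,"claw":0.7},{"dx":0,"dy":0,"dz":-0.2,"rx":0,"ry":0,"rz":0,"claw":0.7},{"dx":0,"dy":0,"dz":-0.3,"rx":0,"ry":0,"rz":0,"claw":0.7},{"dx":0,"dy":0,"dz":-0.2,"rx":0,"ry":0,"rz":0,"claw":0.7},{"dx":0,"dy":0,"dz":0,"rx":0,"ry":0,"rz":0,"claw":0.7}]}}

```text
time_s: 22.55
ee_pos: [0.4773, 0.1735, 0.1179]
eef_rot: [3.137, -0.001, 1.51]
force: [0.7, -0.2, -1.1]
grip_width: 0.0357
grip_force: 20.0
```

Emit:
{"method": "step_arm", "body": {"plan": [{"dx":-0.22,"dy":0.07,"dz":0,"rx":0,"ry":0,"rz":0,"claw":0.7},{"dx":-0.39,"dy":0.124,"dz":0,"rx":0,"ry":0,"rz":0,"claw":0.7},{"dx":-0.39,"dy":0.124,"dz":0,"rx":0,"ry":0,"rz":0,"claw":0.7},{"dx":-0.39,"dy":0.124,"dz":0,"rx":0,"ry":0,"rz":0,"claw":0.7},{"dx":-0.39,"dy":0.124,"dz":0,"rx":0,"ry":0,"rz":0,"claw":0.7},{"dx":-0.39,"dy":0.124,"dz":0,"rx":0,"ry":0,"rz":0,"claw":0.7},{"dx":-0.39,"dy":0.124,"dz":0,"rx":0,"ry":0,"rz":0,"claw":0.7},{"dx":-0.39,"dy":0.124,"dz":0,"rx":0,"ry":0,"rz":0,"claw":0.7},{"dx":-0.39,"dy":0.124,"dz":0,"rx":0,"ry":0,"rz":0,"claw":0.7},{"dx":-0.39,"dy":0.124,"dz":0,"rx":0,"ry":0,"rz":0,"claw":0.7}]}}

```text
time_s: 23.55
ee_pos: [0.5716, -0.208, 0.1139]
eef_rot: [-3.14, -0.001, 1.51]
force: [-0.4, 1.1, -0.7]
grip_width: 0.035
grip_force: 20.0
```

Emit:
{"method": "step_arm", "body": {"plan": [{"dx":-0.39,"dy":0.124,"dz":0,"rx":0,"ry":0,"rz":0,"claw":0.7},{"dx":-0.22,"dy":0.07,"dz":0,"rx":0,"ry":0,"rz":0,"claw":0.7},{"dx":0,"dy":0,"dz":0,"rx":0,"ry":0,"rz":0,"claw":0.7},{"dx":0,"dy":0,"dz":0,"rx":0,"ry":0,"rz":0,"claw":0.7},{"dx":0,"dy":0,"dz":0,"rx":0,"ry":0,"rz":0,"claw":0.7},{"dx":0,"dy":0,"dz":0,"rx":0,"ry":0,"rz":0,"claw":0.7}]}}

```text
time_s: 24.15
ee_pos: [0.5875, -0.2674, 0.1151]
eef_rot: [-3.141, -0.0, 1.511]
force: [-0.8, 0.0, -0.9]
grip_width: 0.0354
grip_force: 20.0
```

```bash
python3 rd.py; python3 - <<'E'
from h import *
# refine round hole centre from the first top picture: rim ellipse at z=.014
p=dict(np.load("top.npz")); g=cv2.cvtColor(p["img"],cv2.COLOR_RGB2GRAY)
W=cloud(p); b=(400,185,470,252); c=np.array([.588,-.2689])
P=W[b[1]:b[3],b[0]:b[2]]; d=np.hypot(P[...,0]-c[0],P[...,1]-c[1])
m=((P[...,2]<.0118)&(d<.027)).astype(np.uint8)
Q=P[m>0]; 
k=max(cv2.findContours(m,0,1)[0],key=len)[:,0]+np.array(b[:2])
C=-p["R"].T@p["t"]
ray=(np.stack([(k[:,0]-p["cx"])/p["fx"],(k[:,1]-p["cy"])/p["fy"],np.ones(len(k))],-1))@p["R"]
X=C+ray*((.0135-C[2])/ray[:,2])[:,None]
print("rim",cv2.minEnclosingCircle(X[:,:2].astype(np.float32)),X[:,:2].mean(0).round(4))
E
```

```text
F [ 0.58 -0.49 -0.8 ] sd [0.56 0.15 0.17] pos [ 0.58761 -0.26777  0.11528] tip z 0.09828 t 24.35
rim ((0.588084876537323, -0.26970383524894714), 0.02059231512248516) [ 0.5886 -0.2689]
```

Emit:
{"method": "step_arm", "body": {"plan": [{"dx":-0.01,"dy":0.004,"dz":0.2,"rx":0,"ry":0,"rz":0,"claw":0.7},{"dx":0,"dy":0,"dz":0.25,"rx":0,"ry":0,"rz":0,"claw":0.7},{"dx":0,"dy":0,"dz":0.2,"rx":0,"ry":0,"rz":0,"claw":0.7},{"dx":0,"dy":0,"dz":0.04,"rx":0,"ry":0,"rz":0,"claw":0.7},{"dx":0,"dy":0,"dz":0.02,"rx":0,"ry":0,"rz":0,"claw":0.7},{"dx":0,"dy":0,"dz":0.01,"rx":0,"ry":0,"rz":0,"claw":0.7},{"dx":0,"dy":0,"dz":0.01,"rx":0,"ry":0,"rz":0,"claw":0.7},{"dx":0,"dy":0,"dz":0.01,"rx":0,"ry":0,"rz":0,"claw":0.7}]}}

```text
time_s: 25.15
ee_pos: [0.5882, -0.2696, 0.0419]
eef_rot: [3.14, 0.001, 1.51]
force: [-0.2, -0.0, 0.2]
grip_width: 0.0352
grip_force: 20.0
```

```bash
python3 rd.py
```

```text
F [-0.18  0.01 -0.99] sd [0.85 0.52 0.73] pos [ 0.58799 -0.26955  0.04149] tip z 0.02449 t 25.35
```

Emit:
{"method": "step_arm", "body": {"plan": [{"dx":0.004,"dy":0,"dz":0.01,"rx":0,"ry":0,"rz":0,"claw":0.7},{"dx":0,"dy":0,"dz":0.01,"rx":0,"ry":0,"rz":0,"claw":0.7},{"dx":0,"dy":0,"dz":0.01,"rx":0,"ry":0,"rz":0,"claw":0.7},{"dx":0,"dy":0,"dz":0,"rx":0,"ry":0,"rz":0,"claw":0.7},{"dx":0,"dy":0,"dz":0,"rx":0,"ry":0,"rz":0,"claw":0.7}]}}

```text
time_s: 25.85
ee_pos: [0.5879, -0.2691, 0.0381]
eef_rot: [-3.142, -0.0, 1.51]
force: [1.4, 0.5, -1.2]
grip_width: 0.0353
grip_force: 20.0
```

Emit:
{"method": "step_arm", "body": {"plan": [{"dx":0,"dy":0,"dz":0.01,"rx":0,"ry":0,"rz":0,"claw":0.7},{"dx":0,"dy":0,"dz":0.01,"rx":0,"ry":0,"rz":0,"claw":0.7},{"dx":0,"dy":0,"dz":0.008,"rx":0,"ry":0,"rz":0,"claw":0.7},{"dx":0,"dy":0,"dz":0,"rx":0,"ry":0,"rz":0,"claw":0.7},{"dx":0,"dy":0,"dz":0,"rx":0,"ry":0,"rz":0,"claw":0.7}]}}

```text
time_s: 26.35
ee_pos: [0.5879, -0.2691, 0.0355]
eef_rot: [3.141, 0.0, 1.51]
force: [-0.4, 1.0, 2.3]
grip_width: 0.0354
grip_force: 20.0
```

```bash
python3 rd.py
```

```text
F [-0.54  1.15  2.79] sd [0.44 0.33 0.37] pos [ 0.58795 -0.26911  0.03551] tip z 0.01851 t 26.55
```

Light contact at 2.8 N, at floor depth, so I'll release and retreat.

Emit:
{"method": "step_arm", "body": {"plan": [{"dx":0,"dy":0,"dz":0,"rx":0,"ry":0,"rz":0,"claw":0.35},{"dx":0,"dy":0,"dz":0,"rx":0,"ry":0,"rz":0,"claw":0.35},{"dx":0,"dy":0,"dz":0,"rx":0,"ry":0,"rz":0,"claw":0.35},{"dx":0,"dy":0,"dz":0,"rx":0,"ry":0,"rz":0,"claw":0.35},{"dx":0,"dy":0,"dz":-0.1,"rx":0,"ry":0,"rz":0,"claw":0.35},{"dx":0,"dy":0,"dz":-0.3,"rx":0,"ry":0,"rz":0,"claw":0.35},{"dx":0,"dy":0,"dz":-0.4,"rx":0,"ry":0,"rz":0,"claw":0.35},{"dx":0,"dy":0,"dz":-0.4,"rx":0,"ry":0,"rz":0,"claw":0.35},{"dx":0,"dy":0,"dz":-0.2,"rx":0,"ry":0,"rz":0,"claw":0.35},{"dx":0,"dy":0,"dz":0,"rx":0,"ry":0,"rz":0,"claw":0.35}]}}

```text
time_s: 27.55
ee_pos: [0.5889, -0.2696, 0.1797]
eef_rot: [3.136, 0.003, 1.51]
force: [-0.1, -0.2, 0.2]
grip_width: 0.0612
grip_force: 0.0
```

Emit:
{"method": "step_arm", "body": {"plan": [{"dx":0.3,"dy":0,"dz":0,"rx":0,"ry":0,"rz":0,"claw":0.35},{"dx":0.4,"dy":0,"dz":0,"rx":0,"ry":0,"rz":0,"claw":0.35},{"dx":0.4,"dy":0,"dz":0,"rx":0,"ry":0,"rz":0,"claw":0.35},{"dx":0.4,"dy":0,"dz":0,"rx":0,"ry":0,"rz":0,"claw":0.35},{"dx":0.4,"dy":0,"dz":0,"rx":0,"ry":0,"rz":0,"claw":0.35},{"dx":0.4,"dy":0,"dz":0,"rx":0,"ry":0,"rz":0,"claw":0.35},{"dx":0.2,"dy":0,"dz":0,"rx":0,"ry":0,"rz":0,"claw":0.35},{"dx":0,"dy":0,"dz":0,"rx":0,"ry":0,"rz":0,"claw":0.35},{"dx":0,"dy":0,"dz":0,"rx":0,"ry":0,"rz":0,"claw":0.35},{"dx":0,"dy":0,"dz":0,"rx":0,"ry":0,"rz":0,"claw":0.35}]}}

```text
time_s: 28.55
ee_pos: [0.603, -0.0207, 0.1749]
eef_rot: [-3.141, 0.0, 1.509]
force: [-0.2, -0.5, 0.5]
grip_width: 0.0613
grip_force: 0.0
```

```bash
python3 - <<'E'
from h import *
p=viewer.camera("top"); W=cloud(p)
a=p["img"][170:330,150:480]; cv2.imwrite("pics/t4.png",cv2.resize(a[...,::-1],None,fx=2.4,fy=2.4))
for c in [(.465,-.2076),(.588,-.2692),(.469,.0527)]:
    P=W.reshape(-1,3); P=P[np.hypot(P[:,0]-c[0],P[:,1]-c[1])<.03]; Q=P[(P[:,2]>.047)&(P[:,2]<.075)]
    print(c,len(Q),((Q.min(0)+Q.max(0))/2).round(4) if len(Q) else 0,np.ptp(Q,0).round(4),np.median(Q[:,2]).round(4))
E
```

```text
(0.465, -0.2076) 54 [ 0.4664 -0.217   0.055 ] [0.0209 0.0102 0.0063] 0.0553
(0.588, -0.2692) 235 [ 0.587  -0.2693  0.0522] [0.0278 0.0301 0.0098] 0.054Traceback (most recent call last):
  File "<stdin>", line 6, in <module>
    return _methods._ptp(a, axis=axis, out=out, **kwargs)
           ~~~~~~~~~~~~~^^^^^^^^^^^^^^^^^^^^^^^^^^^^^^^^^
    umr_maximum(a, axis, None, out, keepdims),
    ~~~~~~~~~~~^^^^^^^^^^^^^^^^^^^^^^^^^^^^^^
ValueError: zero-size array to reduction operation maximum which has no identity
```

View pics/t4.png

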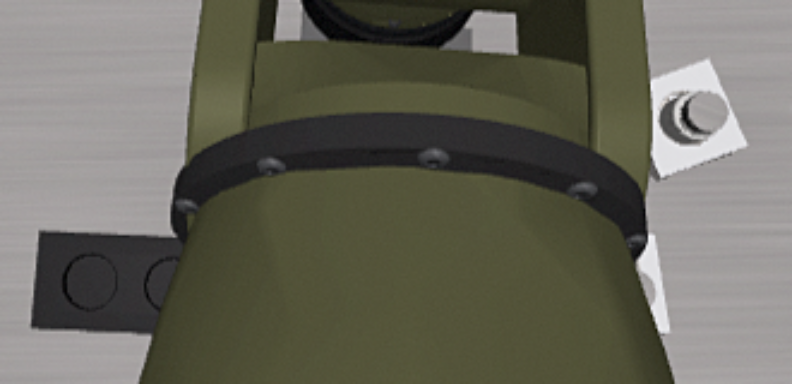

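The foot in the round socket stands at (708,113). Its cap height of 54.0 mm matches the 53.9 mm in the nest, and it is within about 1 mm of centre. The square foot's cap still reads 55.3 mm. The arm hides the right foot in this view, but it was in its nest in the earlier crop and I haven't touched it since.

```bash
python3 -c "
from station import hand_in; print(hand_in())"
```

```text
the job is handed in; nothing more can be done
None
```

I pressed all three feet in order, then seated the softest (middle nest, about 1.25 N/mm) in the square socket and the stiffest (left nest, about 3.4 N/mm) in the round one. The right foot (about 2.1 N/mm) stayed in its nest, and I handed the job in at about 29 s; `hand_in` gave no verdict, and the arm hid the right foot in the last picture.

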